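# Lock the lathe spindle with its slotted index disc

## Robot

A 6-joint arm with a two-finger parallel gripper is mounted at the origin on the work surface. World frame = base frame: x ahead of the robot, y to its left, z up, the work surface at z = 0. Lengths are in m, angles in rad, forces in N, time in s.
With the tool pointing down it reaches from about 0.3 to 0.775 m from the base axis. Payload 14.6 kg.
Tool frame: the origin (TCP) lies on the front face of the gripper's body, between the roots of the fingers; the fingertips stand 97 mm ahead of it and the grasp point (between the pads) lies 78 mm ahead of it; z points along the fingers, x is the direction in which the jaws open and shut, and the axes are right-handed (so a half turn about z gives the same grasp; the last joint's range is limited). The gripper opens to 94 mm and grips with 3 to 60 N. Pads are 16 mm wide; open, the fingers measure 119 mm over their backs; the gripper's body (75 mm by 177 mm) begins 78 mm behind the grasp point.
Start: joints at [1.095, 0.3, 1.521, -0, 1.321, -0.067], TCP at [0.219, 0.505, 0.303] pointing down, gripper open.
Joint ranges: [-3.03, 3.03], [-0.79, 2.21], [0.23, 2.52], [-1.04, 4.18], [0, 3.07], [-2.55, 2.55]. Speed limits (rad/s): [2.22, 2.22, 2.57, 3.14, 3.14, 3.14].

## Interface

Orientations are given as [roll, pitch, yaw] about the fixed x, y, z axes, in that order (R = Rz(yaw) Ry(pitch) Rx(roll)).
In Python, from station import sensors, camera, ctrl gives the robot as it stands.
- The arm moves only by the tool move_arm, never from a script. Its argument "rows" is text: rows parted by semicolons, each of 6 numbers parted by spaces: the shift along the tool's x, y, z in mm, then the turn, a rotation vector about the tool's x, y, z in rad. In form: x y z wx wy wz; .... A call has 1 to 20 rows; each row shifts and turns the pose as measured when the row begins, along the tool's axes as they then stand; what a row does not reach is not made up. A row lasts 1/8 s, in which the tool goes at most 62.5 mm and 10.7 degrees, less where a joint would pass 70% of its speed; a pose out of reach is approached as far as the arm can. A call with a gripper value outside its range is refused whole. "grip" is the opening, from -1 (shut) to 1 (fully open), set as the call begins (left out, the last holds). The fingers move at their own pace and stop on an object; "newtons" is the grip in N (left out, the last holds). Time passes only in rows, so rows that do not move let the fingers close. It gives the time, the measured TCP pose, the force and the opening at its end, in the units of the state.
- sensors.get_obs(): the state, without advancing time (a new reading comes with each control period).
- camera(name): name is "scene" or "top"; returns a dict with "color" (384x512x3 uint8, blue, green, red), "z_map" (384x512 float32, m along the optical axis (not along the pixel's ray), 0 where there is no reading), "mtx" (3x3 intrinsics, pixels), "position" and "attitude" of the camera in the world. Camera axes: x right, y down, z forward; pixel columns grow to the right and rows downward; lengths in m; the calibration is good to about 2 mm. A picture is of the moment at which its call begins.
- ctrl.hand_in(): hands the job in, once; it reports no verdict.
The state is a dict: "time_s": time; "qpos": joint angles; "joint_vel": joint speeds; "tau": joint torques, N m; "ee_pos": TCP position; "eef_rot": TCP orientation; "force": force on the tool from outside, world axes, zero at the start; "moment": the same for the moment, N m; "grip_width": finger opening in m.
Only numpy, scipy, OpenCV 4.12 (cv2) and the standard library are available. Lean on these libraries where they do the work, as an engineer would, in place of code of your own. Each camera call takes 0.05 s, during which the arm holds its last target.

## Task

The faceplate has to come off this wood lathe, so lock the spindle: with the fingertips, press down the raised end of the hardwood blank until it lies level and the slot in the index disc stands straight up in line with the lock bar on top of the headstock, then push the bar by its upright tab fully home through the slot. Push gently, squeeze and lift nothing, and leave the loose tools where they lie. Finish with the hand clear of everything.

Things in the scene. Friction and masses are not known exactly. Their poses are not given: they have to be found in the camera images.
- lathe: Grey bench wood lathe, fixed, 690 mm long, 286 high. Origin on the bench below the middle of the index disc; x points away from the robot, y along the spindle to headstock and handwheel, z up. In mm: spindle axis x 0, z 190; disc (140 diameter) y -5 to 5; headstock x -60 to 60, y 16 to 200, flat top z 242; tool rest y -280 to -130, top z 198; tailstock y -460 to -238; motor x to 152, top z 170.
- spindle (a joint): Turn of the spindle in rad; it carries disc, faceplate, blank and outboard handwheel together. 0 = slot straight up in line with the lock bar, blank level. Positive = top turned away from the robot (lathe +x), so the blank's end nearest the robot is raised by that angle. No stops; stays where it is left; about 0.3 N m (5 N at the blank's end) turns it.
- spindle_axis (a point): Point on the spindle axis in the middle of the blank's width, 190 mm above the bench; its axes are the lathe's and do not turn. The blank is a rectangular hardwood block on a round steel faceplate, centred on the axis: 170 mm long, 60 high, 45 wide along the spindle (lathe y -83 to -38). When level, its top face is 220 mm above the bench.
- blank_end (a point): Middle of the edge between the blank's top face and its end nearest the robot (the raised end): 85 mm along the blank and 30 mm square to it from spindle_axis. Turns with the spindle; its z axis is the normal of the top face, its x axis points along the blank from this end to the other.
- slot (a point): Middle of the one slot in the rim of the aluminium index disc, 59 mm from the axis. The slot is 20 mm wide, 22 mm deep and open at the rim, through the disc's 10 mm thickness. Turns with the spindle.
- lock_bar (a joint): Travel of the steel lock bar in m along lathe -y: 0 = drawn back, 0.030 = fully home at its stop. Stays where it is left; about 3 N moves it. Up to 0.008 its nose is short of the disc; from 0.008 to 0.018 it passes the disc, which stops it unless the slot is in line (3 mm play each side).
- tab (a point): Centre line of the pushed face (towards lathe +y) of the bar's upright thumb tab, 10 mm below the tab's top edge, on the bar's centre line; push it towards lathe -y. The tab is a steel plate 20 mm wide (x), 8 thick (y), standing 32 above the bar, top edge 286 above the bench. Moves with the bar.
- bar_nose (a point): Tip of the lock bar's rounded nose, at half its height. The bar is flat steel, 14 mm wide, 10 high, 116 long along lathe y, underside 244 above the bench, at lathe x 0. It runs under two bridge keepers 37 mm wide, tops 261 above the bench, at lathe y 25 to 37 and 110 to 122.
- spanner: Steel spanner 120 mm long lying on top of the headstock on the robot's side of the lock bar; loose, to be left alone. Origin at its underside.
- drive_centre: Steel drive centre 26 mm diameter, 52 mm tall, standing on the headstock's top at the far side of the lock bar; loose, to be left alone. Origin at its underside.
- gouge: Turning gouge with dark wooden handle, 440 mm long, lying on the bench in front of the lathe; loose, to be left alone. Origin at its underside.
- calipers: Flat steel calipers 145 mm long on the bench in front of the headstock; loose, to be left alone. Origin at its underside.
- sanding_block: Cork sanding block 110 x 65 x 40 mm on the bench in front of the tailstock; loose, to be left alone. Origin at its underside.
- screw_tray: Open steel tray 100 x 75 x 30 mm on the bench behind the lathe; loose, to be left alone. Origin at its underside.
- turned_bowl: Dark wooden bowl 124 mm diameter, 55 mm high, on the bench behind the lathe; loose, to be left alone. Origin at its underside.
- push_stick: Plywood push stick 250 mm long lying on the bench beyond the outboard end of the headstock; loose, to be left alone. Origin at its underside.

How it is judged:
By the outcome, as a careful person would: the job done as asked, in the order asked, and still so for the second after the job is handed in, with the robot touching nothing.
It also fails if it takes over 64 s, if anything falls off the work surface, if the arm or the gripper's body presses on something with over 40 N, if the wrist force passes 120 N, or if a joint passes its speed limit or range.

## Working session

There is one attempt and no reset: what is moved stays moved. The work goes in short steps, Python scripts to look and compute and a tool call to move; the robot and the scene stay as the last step left them, time stands still between calls to the robot, and variables do not carry over. Pictures are saved under pics/ and viewed, and the job is handed in when it is done.

Besides the shell and the picture viewer there is one more tool, called by a JSON object that holds its "op" and its "data". move_arm: Moves the arm, as the interface text tells. Its arguments: {"type":"object","properties":{"rows":{"type":"string"},"grip":{"type":"number"},"newtons":{"type":"number"}},"required":["rows"]}

```bash
mkdir -p pics
cat > h.py <<'E'
import numpy as np,cv2
from station import sensors,camera,ctrl
from scipy.spatial.transform import Rotation as R
def rot(a):
    a=np.array(a,float)
    return a if a.shape==(3,3) else (R.from_euler('xyz',a).as_matrix() if a.size==3 else R.from_quat(a).as_matrix())
def snap(n):
    c=camera(n); np.savez('%s.npz'%n,**{k:np.array(v) for k,v in c.items()}); return c
def load(n):
    return dict(np.load('%s.npz'%n))
def px(c,u,v,d=None):
    K=np.array(c['mtx']); z=c['z_map'][int(round(v)),int(round(u))] if d is None else d
    return rot(c['attitude'])@(np.linalg.inv(K)@np.array([u,v,1.])*z)+c['position']
def cloud(c):
    z=c['z_map'];v,u=np.mgrid[:z.shape[0],:z.shape[1]]
    p=np.stack([u,v,np.ones_like(u)],-1)@np.linalg.inv(c['mtx']).T*z[...,None]
    return p@rot(c['attitude']).T+c['position']
def proj(c,p):
    q=rot(c['attitude']).T@(np.array(p)-c['position']);q=c['mtx']@q;return q[:2]/q[2]
E
python3 - <<'E'
from h import *
for n in('scene','top'):
    c=snap(n);cv2.imwrite(f'pics/{n}0.png',cv2.resize(c['color'],(800,600),interpolation=cv2.INTER_CUBIC));print(n,c['position'],c['attitude'],c['mtx'])
print(sensors.get_obs())
E
```

```text
scene [ 1.32948686 -0.36535609  1.06891675] [-2.37940041 -0.01404335  1.14012991] [[397.14379075   0.         263.83974084]
 [  0.         397.14379075 188.9712828 ]
 [  0.           0.           1.        ]]
top [0.46952581 0.00440053 1.25360337] [-3.05031192 -0.01674488 -1.55111064] [[363.76719827   0.         262.08904677]
 [  0.         363.76719827 195.11656692]
 [  0.           0.           1.        ]]
{'time_s': 0.1, 'qpos': array([ 1.09540908e+00,  3.00427479e-01,  1.52146080e+00, -2.04889339e-05,
        1.32070780e+00, -6.66134356e-02]), 'joint_vel': array([-0.00077017, -0.00134597, -0.00298216, -0.0005003 ,  0.00141859,
        0.00010242]), 'tau': array([ 2.58315478e-03, -5.32648551e+01, -3.53277934e+01,  7.10381521e-02,
        2.35414901e-02, -7.77855485e-05]), 'ee_pos': array([0.21857547, 0.50457526, 0.30216109]), 'eef_rot': array([-3.14154566e+00,  1.00251408e-03,  1.16202762e+00]), 'force': array([0.41692054, 0.38019526, 0.1650673 ]), 'moment': array([ 0.02881951,  0.07093458, -0.00737696]), 'grip_width': 0.09443049623776255}
```

View pics/scene0.png

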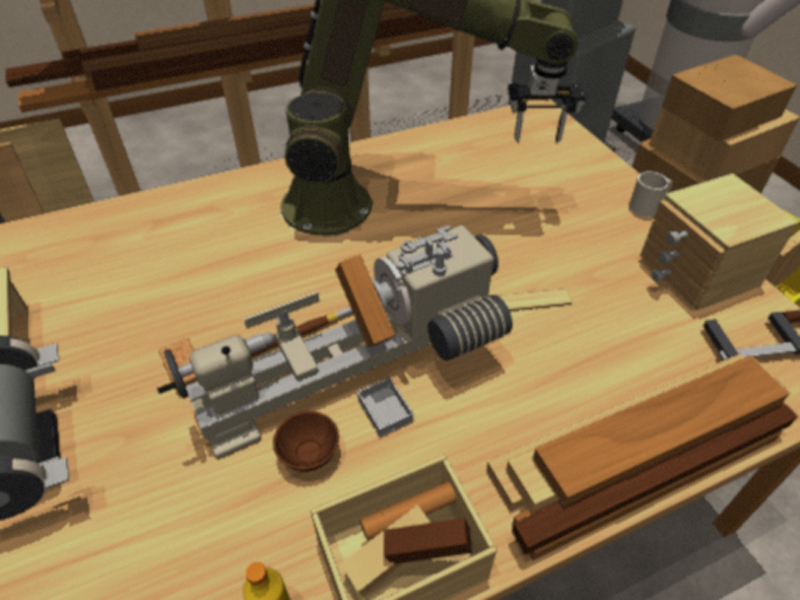

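View pics/top0.png

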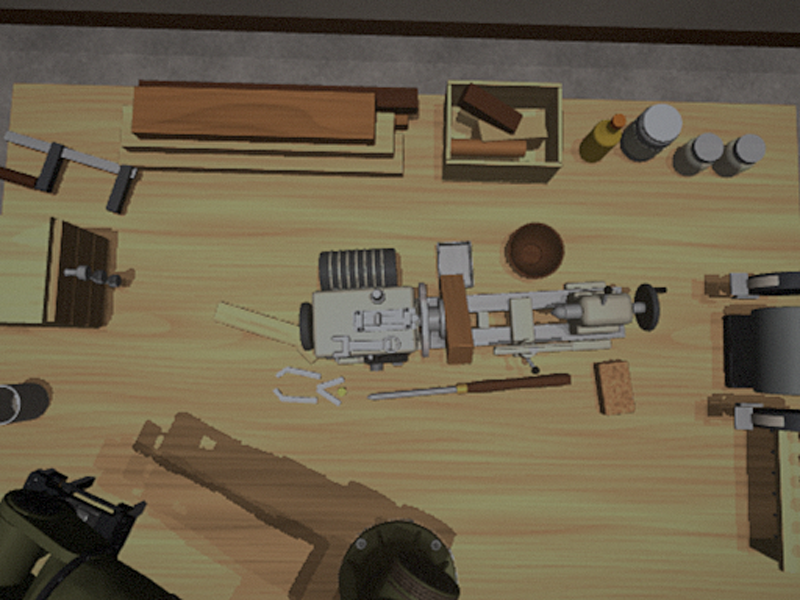

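Run:
```python
from h import *
c=load('top');cv2.imwrite('pics/top1.png',cv2.resize(c['color'][175:240,185:315],None,fx=6,fy=6,interpolation=cv2.INTER_CUBIC))
s=load('scene');cv2.imwrite('pics/scene1.png',cv2.resize(s['color'][140:230,205:335],None,fx=6,fy=6,interpolation=cv2.INTER_CUBIC))
P=cloud(c)
# headstock top z~242
m=np.abs(P[...,2]-.242)<.004
m[:,:190]=0;m[:,275:]=0;m[:170]=0;m[250:]=0
pts=P[m][:,:2].astype(np.float32);print(len(pts),cv2.minAreaRect(pts),np.percentile(pts,[1,50,99],axis=0))
```

```text
1953 ((0.528584897518158, 0.06648781895637512), (0.12522457540035248, 0.22127795219421387), 6.0826568603515625) [[ 0.4717719  -0.03103672]
 [ 0.5343979   0.08014712]
 [ 0.59080225  0.15901707]]
```

View pics/top1.png

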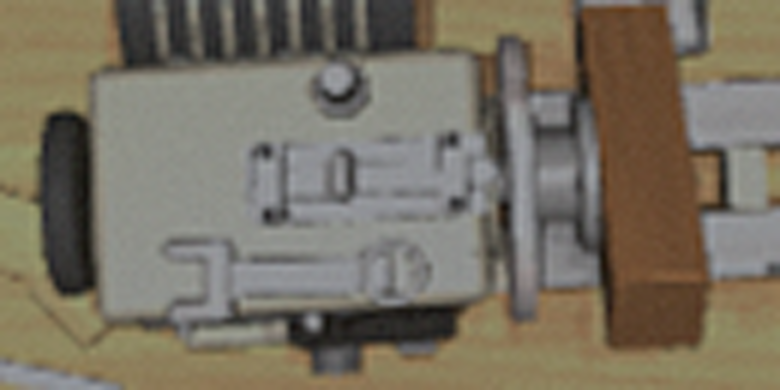

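View pics/scene1.png

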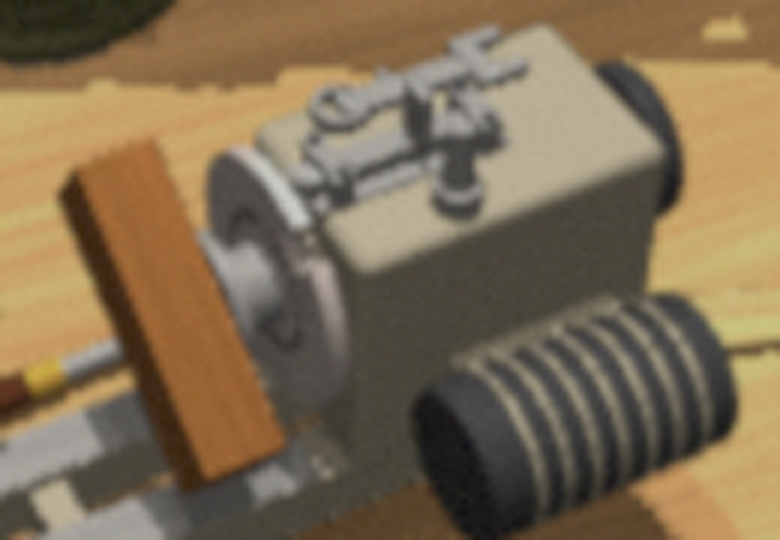

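```bash
cat >> h.py <<'E'
def onz(c,u,v,z):
    d=rot(c['attitude'])@(np.linalg.inv(c['mtx'])@np.array([u,v,1.]));return c['position']+d*(z-c['position'][2])/d[2]
E
python3 - <<'E'
from h import *
from scipy.ndimage import label
c=load('top');s=load('scene')
f=lambda a,b,z:onz(c,185+a/6-.4,175+b/6-.4,z).round(4)
for a,b in[(93,72),(474,52),(493,298),(102,320)]:print('corner',f(a,b,.242))
print('tab top',f(341,173,.286),'nose',f(480,172,.249),'keepers',f(262,182,.261),f(455,170,.261))
print('disc rim top',f(513,172,.26))
for c_,n in((c,'top'),(s,'scene')):
    P=cloud(c_);hsv=cv2.cvtColor(c_['color'],cv2.COLOR_BGR2HSV)
    m=np.abs(P[...,2]-.242)<.003
    m&=(P[...,0]>.44)&(P[...,0]<.62)&(P[...,1]>-.1)&(P[...,1]<.2)
    l,k=label(m);i=np.bincount(l.ravel())[1:].argmax()+1
    pts=P[l==i][:,:2].astype(np.float32);print(n,len(pts),cv2.minAreaRect(pts),P[l==i][:,2].mean())
    # blank top plane
    m=(P[...,2]>.12)&(P[...,0]>.42)&(P[...,0]<.64)&(P[...,1]>-.11)&(P[...,1]<-.03)&(hsv[...,1]>100)
    q=P[m];print(len(q),np.percentile(q,[1,50,99],axis=0).round(4))
    # ransac
    rng=np.random.default_rng(0);best=0
    for _ in range(400):
        t=q[rng.choice(len(q),3,False)];n_=np.cross(t[1]-t[0],t[2]-t[0]);
        if np.linalg.norm(n_)<1e-7:continue
        n_/=np.linalg.norm(n_);inl=abs((q-t[0])@n_)<.0025
        if inl.sum()>best:best=inl.sum();bi=inl
    t=q[bi];o=t.mean(0);n_=np.linalg.svd(t-o)[2][2];n_*=np.sign(n_[2]);print('plane',best,o,n_,'tilt',np.arctan2(-n_[0],n_[2]),t.min(0),t.max(0))
E
```

```text
corner [0.5826 0.1627 0.242 ]
corner [ 0.5959 -0.0143  0.242 ]
corner [ 0.4816 -0.0253  0.242 ]
corner [0.4679 0.1546 0.242 ]
tab top [0.535  0.0445 0.286 ] nose [ 0.5393 -0.018   0.249 ] keepers [0.5318 0.0813 0.261 ] [ 0.5391 -0.0063  0.261 ]
disc rim top [ 0.5389 -0.0328  0.26  ]
top 1596 ((0.5315160751342773, 0.07005704194307327), (0.11692914366722107, 0.1796732097864151), 4.250046253204346) 0.24186427981516603
728 [[ 0.4593 -0.1095  0.169 ]
 [ 0.5429 -0.0919  0.2227]
 [ 0.6285 -0.0708  0.261 ]]
plane 510 [ 0.55955561 -0.09226293  0.21505874] [0.55651837 0.04494281 0.82961886] tilt -0.5908670312994366 [ 0.48862967 -0.10997482  0.16725424] [ 0.62917297 -0.07045011  0.26306201]
scene 763 ((0.5342438817024231, 0.07067357003688812), (0.11957458406686783, 0.18151070177555084), 4.322971343994141) 0.24222378428056288
693 [[ 0.4876 -0.1097  0.158 ]
 [ 0.5695 -0.0917  0.2103]
 [ 0.6315 -0.0473  0.2615]]
plane 490 [ 0.56765649 -0.09161602  0.21210685] [0.55519768 0.07040838 0.82873288] tilt -0.590262315450277 [ 0.49142868 -0.10997807  0.1663789 ] [ 0.63267916 -0.07024463  0.26290743]
```

```bash
cat >> h.py <<'E'
YAW=.0755;O=np.array([.5405,-.0373,0])
RL=R.from_euler('z',YAW).as_matrix()
def L2W(p):return O+RL@np.array(p,float)
def W2L(p):return (np.array(p)-O)@RL
def st():
    o=sensors.get_obs();print('t',o['time_s'],'tipL mm',(W2L(o['ee_pos']+rot(o['eef_rot'])@[0,0,.097])*1e3).round(1),'rot',o['eef_rot'].round(3),'F',o['force'].round(1),'g',o['grip_width'],'q',o['qpos'].round(2));return o
def delta(tipL):  # tip target in lathe mm
    o=sensors.get_obs();Rt=rot(o['eef_rot']);tip=o['ee_pos']+Rt@[0,0,.097]
    d=Rt.T@(L2W(np.array(tipL)/1e3)-tip)*1e3
    Rg=RL@R.from_euler('x',np.pi).as_matrix()
    print('delta tool mm',d.round(1),'rotvec',R.from_matrix(Rt.T@Rg).as_rotvec().round(3))
E
python3 - <<'E'
from h import *
st();delta([-40,-60.5,323])
for n in('top','scene'):
    c=load(n);P=W2L(cloud(c)-0);hsv=cv2.cvtColor(c['color'],cv2.COLOR_BGR2HSV)
    th=.59;nn=np.array([np.sin(th),0,np.cos(th)]);t=np.array([-np.cos(th),0,np.sin(th)])
    q=P-np.array([0,-.0605,.19]);m=(abs(q@nn-.03)<.005)&(abs(q@t)<.12)&(abs(q[...,1])<.04)&(hsv[...,1]>100)
    q=q[m];print(n,len(q),'t',np.percentile(q@t,[1,99]),'y',np.percentile(q[:,1],[1,99]),'n',np.median(q@nn))
E
```

```text
t 0.1 tipL mm [-280.2  564.5  205.2] rot [-3.142e+00  1.000e-03  1.162e+00] F [0.4 0.4 0.2] g 0.09443049623776255 q [ 1.1   0.3   1.52 -0.    1.32 -0.07]
delta tool mm [-441.5  503.6 -117.4] rotvec [1.000e-03 1.000e-03 1.087e+00]
top 699 t [-0.08071971  0.0852596 ] y [-0.02089635  0.02181458] n 0.029297045586786696
scene 812 t [-0.08397266  0.08209125] y [-0.02221281  0.02251776] n 0.030789046273475444
```

{"op": "move_arm", "data": {"rows": "0 0 -20 0 0 0.181;0 0 -20 0 0 0.181;0 0 -20 0 0 0.181;0 0 -20 0 0 0.181;0 0 -20 0 0 0.181;0 0 -20 0 0 0.181", "grip": -1, "newtons": 10}}

```text
time_s: 0.85
ee_pos: [0.2185, 0.5044, 0.4222]
eef_rot: [3.134, 0.004, 0.042]
force: [0.5, 0.3, -0.3]
grip_width: 0.037
```

Run:
```python
from h import *
st();delta([-40,-60.5,323])
```

```text
t 0.85 tipL mm [-280.7  563.8  325.2] rot [3.134 0.004 0.042] F [ 0.5  0.3 -0.3] g 0.036976916351666334 q [ 1.1   0.24  1.32 -0.    1.59  1.05]
delta tool mm [261.3 615.9   5.7] rotvec [ 0.007  0.004 -0.033]
```

{"op": "move_arm", "data": {"rows": "17 41 0 0 0 -0.03;17 41 0 0 0 0;17 41 0 0 0 0;17 41 0 0 0 0;17 41 0 0 0 0;17 41 0 0 0 0;17 41 0 0 0 0;17 41 0 0 0 0;17 41 0 0 0 0;17 41 0 0 0 0;17 41 0 0 0 0;17 41 0 0 0 0;17 41 0 0 0 0;17 41 0 0 0 0;0 0 0 0 0 0"}}

```text
time_s: 2.72
ee_pos: [0.5011, -0.0709, 0.4224]
eef_rot: [3.134, 0.009, 0.07]
force: [0.3, 0.5, -0.4]
grip_width: 0.0
```

Run:
```python
from h import *
st();delta([-40,-60.5,270])
```

```text
t 2.725 tipL mm [-42.7 -31.3 325.4] rot [3.134 0.009 0.07 ] F [ 0.3  0.5 -0.4] g 1.257783373432111e-05 q [-0.21  0.14  1.44 -0.01  1.57 -0.28]
delta tool mm [ 3.4 28.8 55.6] rotvec [ 0.008  0.01  -0.006]
```

{"op": "move_arm", "data": {"rows": "3 29 0 0.008 0.01 -0.006;0 0 25 0 0 0;0 0 25 0 0 0;0 0 5 0 0 0;0 0 0 0 0 0"}}

```text
time_s: 3.35
ee_pos: [0.5057, -0.098, 0.3667]
eef_rot: [-3.14, -0.001, 0.077]
force: [0.2, -0.0, -0.1]
grip_width: 0.0008
```

Run:
```python
from h import *
st();delta([-40,-60.5,230])
c=snap('top');cv2.imwrite('pics/top2.png',cv2.resize(c['color'][160:250,185:315],None,fx=6,fy=6,interpolation=cv2.INTER_CUBIC))
s=snap('scene');cv2.imwrite('pics/scene2.png',cv2.resize(s['color'][110:240,205:335],None,fx=4.5,fy=4.5,interpolation=cv2.INTER_CUBIC))
```

```text
t 3.35 tipL mm [-39.2 -57.8 269.7] rot [-3.14e+00 -1.00e-03  7.70e-02] F [ 0.2 -0.  -0.1] g 0.0007738647243312271 q [-0.26  0.18  1.52  0.    1.44 -0.34]
delta tool mm [-0.8  2.8 39.7] rotvec [-0.001 -0.001  0.002]
```

View pics/scene2.png

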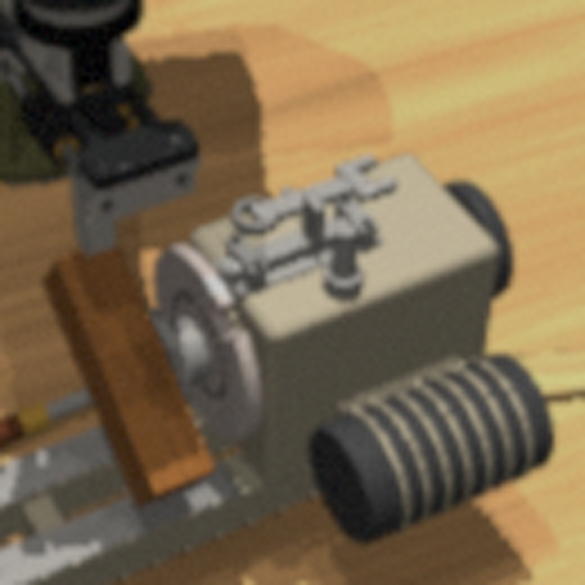

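Run:
```python
from h import *
o=sensors.get_obs();Rt=rot(o['eef_rot'])
for n in('scene','top'):
    c=load(n);q=(cloud(c)-o['ee_pos'])@Rt*1e3
    for a in range(-20,105,8):
        m=(q[...,2]>a)&(q[...,2]<a+8)&(abs(q[...,0])<110)&(abs(q[...,1])<60)&(c['z_map']>0)&(cloud(c)[...,2]>.268)
        if m.sum()>3:print(n,a,m.sum(),q[m][:,:2].min(0).round(),q[m][:,:2].max(0).round())
```

```text
scene -20 144 [-77. -32.] [82. 34.]
scene -12 90 [-83. -32.] [83. 35.]
scene -4 22 [-76. -31.] [81. 33.]
scene 28 5 [-11.   9.] [13. 11.]
scene 36 8 [-12.   9.] [ 7. 10.]
scene 44 8 [-14.   9.] [ 8. 10.]
scene 52 4 [-7.  8.] [12. 10.]
scene 60 14 [-8. -3.] [14. 10.]
scene 68 18 [-10.  -7.] [15. 10.]
scene 76 19 [-12.  -9.] [14. 10.]
scene 84 11 [-12.  -9.] [13. 12.]
top -20 25 [-63. -27.] [-41.  28.]
```

{"op": "move_arm", "data": {"rows": "0 2.5 4 0 0 0;0 0 4 0 0 0;0 0 4 0 0 0;0 0 4 0 0 0;0 0 4 0 0 0;0 0 4 0 0 0;0 0 4 0 0 0;0 0 4 0 0 0;0 0 4 0 0 0;0 0 4 0 0 0"}}

```text
time_s: 4.7
ee_pos: [0.507, -0.1011, 0.3329]
eef_rot: [3.137, -0.014, 0.077]
force: [-4.6, 0.2, 12.6]
grip_width: 0.0003
```

```bash
cat >> h.py <<'E'
def tilt():
    for n in('scene','top'):
        c=snap(n);P=W2L(cloud(c));hsv=cv2.cvtColor(c['color'],cv2.COLOR_BGR2HSV)
        q=P-np.array([0,-.0605,.19]);m=(abs(q[...,1])<.019)&(abs(q[...,0])<.08)&(hsv[...,1]>100)&(abs(np.hypot(q[...,0],q[...,2])-.06)<.04)&(q[...,2]>-.03)
        q=q[m];
        if len(q)<30:print('few');continue
        w=np.ones(len(q),bool)
        k=np.polyfit(q[:,0],q[:,2],1)
        for _ in range(20):
            w=abs(np.polyval(k,q[:,0])-q[:,2])<.004;k=np.polyfit(q[w,0],q[w,2],1)
        print(n,len(q),w.sum(),'theta',-np.arctan(k[0]).round(4),'n',(k[1]*np.cos(np.arctan(k[0]))).round(4),'x',q[w,0].min().round(3),q[w,0].max().round(3))
E
python3 - <<'E'
from h import *
st();tilt();delta([-40,-60.5,220])
E
```

```text
t 4.7 tipL mm [-36.9 -61.5 235.9] rot [ 3.137 -0.014  0.077] F [-4.6  0.2 12.6] g 0.0002942507182786111 q [-0.27  0.2   1.58  0.    1.35 -0.35]
scene 500 467 theta 0.3253 n 0.0308 x -0.069 0.08
top 38 36 theta 0.173 n 0.0188 x -0.08 0.08
delta tool mm [-3.3 -1.  15.5] rotvec [ 0.004 -0.013  0.002]
```

{"op": "move_arm", "data": {"rows": "-4 0 2 0 -0.01 0;-4 0 2 0 0 0;-3 0 2 0 0 0;-3 0 2 0 0 0;-2 0 2 0 0 0;0 0 0 0 0 0"}}

```text
time_s: 5.55
ee_pos: [0.4908, -0.1025, 0.3224]
eef_rot: [3.137, -0.006, 0.077]
force: [1.5, -0.6, 1.8]
grip_width: 0.0006
```

Run:
```python
from h import *
st();tilt();delta([-58,-60.5,220])
```

```text
t 5.55 tipL mm [-53.9 -61.7 225.4] rot [ 3.137 -0.006  0.077] F [ 1.5 -0.6  1.8] g 0.0006176226742189631 q [-0.28  0.17  1.63 -0.    1.33 -0.35]
scene 465 452 theta 0.0863 n 0.0306 x -0.079 0.08
top 139 131 theta 0.1003 n 0.0303 x 0.009 0.08
delta tool mm [-4.2 -1.2  5.3] rotvec [ 0.005 -0.006  0.002]
```

{"op": "move_arm", "data": {"rows": "0 0 2 0 -0.006 0;0 0 2 0 0 0;0 0 0 0 0 0"}}

```text
time_s: 6.02
ee_pos: [0.4899, -0.1026, 0.3185]
eef_rot: [3.137, 0.004, 0.077]
force: [0.8, 0.5, 0.9]
grip_width: 0.0005
```

Run:
```python
from h import *
st();tilt();delta([-58,-60.5,220])
```

```text
t 6.025 tipL mm [-55.7 -61.7 221.5] rot [3.137 0.004 0.077] F [0.8 0.5 0.9] g 0.00045207214476161457 q [-0.28  0.18  1.63 -0.01  1.33 -0.35]
scene 443 440 theta 0.0182 n 0.0306 x -0.08 0.08
top 147 146 theta 0.0017 n 0.0289 x 0.009 0.08
delta tool mm [-2.3 -1.2  1.5] rotvec [0.005 0.004 0.002]
```

{"op": "move_arm", "data": {"rows": "0 0 1 0 0.004 0;0 0 0 0 0 0"}}

```text
time_s: 6.38
ee_pos: [0.4896, -0.1026, 0.3176]
eef_rot: [3.137, 0.001, 0.077]
force: [0.8, 0.5, 1.2]
grip_width: 0.0003
```

Run:
```python
from h import *
st();tilt()
```

```text
t 6.375 tipL mm [-55.8 -61.7 220.6] rot [3.137e+00 1.000e-03 7.700e-02] F [0.8 0.5 1.2] g 0.00025701097522365705 q [-0.28  0.18  1.64 -0.    1.33 -0.35]
scene 440 433 theta -0.0038 n 0.0307 x -0.078 0.08
top 151 149 theta 0.026 n 0.0314 x 0.009 0.08
```

{"op": "move_arm", "data": {"rows": "0 0 -20 0 0 0;0 0 -40 0 0 0;0 0 -40 0 0 0;0 -30 0 0 0 0;0 -30 0 0 0 0;0 -40 0 0 0 0;0 -40 0 0 0 0;0 -20 0 0 0 0"}}

```text
time_s: 7.48
ee_pos: [0.4772, 0.0612, 0.4174]
eef_rot: [3.139, 0.006, 0.075]
force: [-0.3, 0.2, 0.4]
grip_width: 0.0007
```

Run:
```python
from h import *
st();tilt();delta([0,104,320])
c=load('top');cv2.imwrite('pics/top3.png',cv2.resize(c['color'][165:250,185:315],None,fx=6,fy=6,interpolation=cv2.INTER_CUBIC))
s=load('scene');cv2.imwrite('pics/scene3.png',cv2.resize(s['color'][130:240,205:335],None,fx=5.4,fy=5.4,interpolation=cv2.INTER_CUBIC))
```

```text
t 7.475 tipL mm [-56.2 102.7 320.4] rot [3.139 0.006 0.075] F [-0.3  0.2  0.4] g 0.0006871881330410949 q [ 0.05  0.08  1.52 -0.    1.55 -0.02]
scene 490 486 theta 0.0002 n 0.0307 x -0.079 0.08
top 738 716 theta 0.0023 n 0.0295 x -0.08 0.08
delta tool mm [56.2 -1.5  0. ] rotvec [0.002 0.006 0.   ]
```

View pics/scene3.png

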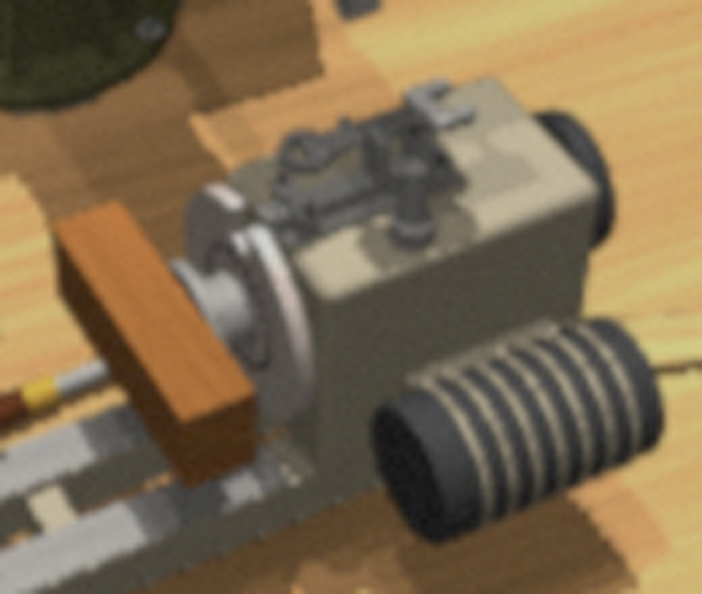

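View pics/top3.png

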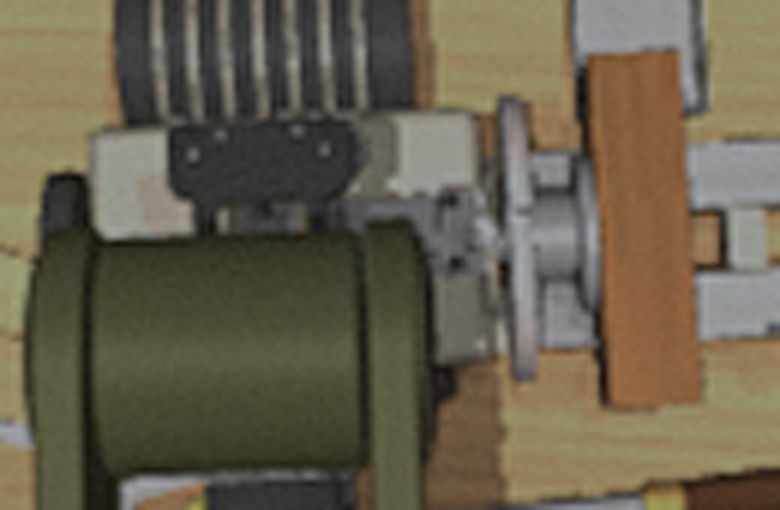

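Run:
```python
from h import *
s=load('scene');P=W2L(cloud(s))*1e3
m=(abs(P[...,0])<60)&(P[...,1]>0)&(P[...,1]<200)&(P[...,2]>264)&(P[...,2]<300)
for v,u in np.argwhere(m):print(u,v,P[v,u].round(0),end=';')
```

```text
273 152 [ -8.  84. 286.];272 153 [ -6.  79. 285.];273 153 [ -1.  80. 289.];274 153 [ -2.  84. 285.];282 153 [-11. 118. 265.];272 154 [ -3.  78. 284.];273 154 [  2.  78. 287.];274 154 [  2.  82. 286.];275 154 [  4.  84. 287.];283 154 [ -5. 119. 265.];272 155 [ -7.  81. 275.];273 155 [  0.  79. 282.];274 155 [  7.  79. 287.];275 155 [  9.  81. 287.];276 155 [  8.  85. 285.];272 156 [ -3.  78. 276.];273 156 [  3.  78. 280.];274 156 [  8.  79. 284.];275 156 [ 10.  81. 284.];276 156 [ 10.  84. 283.];284 156 [  3. 117. 264.];272 157 [ -4.  79. 271.];273 157 [ -1.  81. 272.];274 157 [  6.  80. 278.];275 157 [ 11.  80. 282.];276 157 [ 10.  85. 279.];272 158 [ -5.  80. 266.];273 158 [  3.  78. 273.];274 158 [  5.  81. 273.];275 158 [ 11.  80. 278.];276 158 [ 13.  82. 279.];284 158 [ 11. 113. 264.];272 159 [ -2.  78. 264.];273 159 [  0.  80. 265.];274 159 [  9.  78. 273.];275 159 [  9.  82. 272.];276 159 [ 11.  84. 272.];280 159 [ 38.  81. 295.];281 159 [ 41.  82. 297.];282 159 [ 37.  88. 291.];286 159 [ 18. 115. 265.];273 160 [  4.  78. 265.];274 160 [  8.  79. 268.];275 160 [ 13.  80. 272.];
[... 775 characters left out ...]
280 165 [ 48.  76. 281.];281 165 [ 51.  77. 283.];282 165 [ 51.  81. 282.];283 165 [ 50.  85. 279.];259 166 [  8.  28. 266.];278 166 [ 37.  76. 269.];279 166 [ 47.  73. 278.];280 166 [ 49.  75. 279.];281 166 [ 49.  79. 277.];282 166 [ 49.  82. 276.];283 166 [ 49.  85. 275.];262 167 [ 16.  33. 266.];278 167 [ 42.  73. 270.];279 167 [ 46.  74. 273.];280 167 [ 46.  78. 271.];281 167 [ 48.  79. 272.];282 167 [ 51.  81. 274.];283 167 [ 51.  84. 273.];262 168 [ 18.  32. 264.];279 168 [ 45.  75. 268.];280 168 [ 46.  77. 268.];281 168 [ 49.  79. 269.];282 168 [ 50.  82. 269.];283 168 [ 52.  84. 269.];280 169 [ 50.  75. 267.];281 169 [ 49.  79. 265.];282 169 [ 54.  79. 270.];281 170 [ 52.  77. 264.];
```

{"op": "move_arm", "data": {"rows": "28 -1 0 0 0.006 0;28 0 0 0 0 0;0 0 0 0 0 0"}}

```text
time_s: 7.95
ee_pos: [0.5348, 0.0645, 0.4167]
eef_rot: [3.139, 0.001, 0.076]
force: [-0.6, 0.8, -0.2]
grip_width: 0.0005
```

Run:
```python
from h import *
st();delta([0,103,268])
```

```text
t 7.95 tipL mm [  1.9 101.7 319.7] rot [3.139e+00 1.000e-03 7.600e-02] F [-0.6  0.8 -0.2] g 0.0004993643889894433 q [ 0.05  0.21  1.37 -0.    1.56 -0.02]
delta tool mm [-1.9 -1.5 51.7] rotvec [0.003 0.001 0.   ]
```

{"op": "move_arm", "data": {"rows": "-1 -1.5 20 0 0 0;0 0 20 0 0 0;0 0 11 0 0 0;0 0 0 0 0 0"}}

```text
time_s: 8.45
ee_pos: [0.5324, 0.0633, 0.3644]
eef_rot: [3.139, 0.001, 0.074]
force: [0.2, 0.8, 0.0]
grip_width: 0.0006
```

Run:
```python
from h import *
st();delta([0,80,268])
```

```text
t 8.45 tipL mm [ -0.6 100.6 267.4] rot [3.139e+00 1.000e-03 7.400e-02] F [0.2 0.8 0. ] g 0.000554585590759429 q [ 0.05  0.23  1.47 -0.    1.45 -0.02]
delta tool mm [ 0.6 20.6 -0.5] rotvec [ 0.003  0.001 -0.002]
```

Push in small steps towards lathe -y.

{"op": "move_arm", "data": {"rows": "0.5 3 -0.5 0 0 0;0 3 0 0 0 0;0 3 0 0 0 0;0 3 0 0 0 0;0 3 0 0 0 0;0 3 0 0 0 0;0 0 0 0 0 0"}}

```text
time_s: 9.32
ee_pos: [0.5343, 0.0444, 0.3664]
eef_rot: [3.14, -0.001, 0.074]
force: [-0.4, 0.9, -0.8]
grip_width: 0.0005
```

Run:
```python
from h import *
st();delta([0,65,268])
```

```text
t 9.325 tipL mm [1.000e-01 8.180e+01 2.694e+02] rot [ 3.14e+00 -1.00e-03  7.40e-02] F [-0.4  0.9 -0.8] g 0.000527219691225485 q [ 0.02  0.23  1.46 -0.    1.45 -0.06]
delta tool mm [-0.1 16.8  1.5] rotvec [ 0.001 -0.001 -0.001]
```

{"op": "move_arm", "data": {"rows": "0 3 1 0 0 0;0 3 0 0 0 0;0 3 0 0 0 0;0 3 0 0 0 0"}}

```text
time_s: 9.82
ee_pos: [0.5353, 0.0319, 0.3659]
eef_rot: [3.14, -0.002, 0.074]
force: [0.2, 3.3, 0.0]
grip_width: 0.0005
```

Run:
```python
from h import *
st();delta([0,65,268])
```

```text
t 9.825 tipL mm [  0.3  69.3 268.9] rot [ 3.14e+00 -2.00e-03  7.40e-02] F [0.2 3.3 0. ] g 0.00046140532948074446 q [-0.01  0.23  1.47 -0.    1.45 -0.08]
delta tool mm [-0.3  4.3  0.9] rotvec [ 0.001 -0.002 -0.001]
```

Sliding at about 3 N; feel for the stop.

{"op": "move_arm", "data": {"rows": "0 2 0 0 0 0;0 2 0 0 0 0;0 2 0 0 0 0"}}

```text
time_s: 10.2
ee_pos: [0.5354, 0.0306, 0.366]
eef_rot: [-3.13, -0.002, 0.079]
force: [-0.4, 18.0, -0.4]
grip_width: 0.0004
```

Run:
```python
from h import *
st()
```

```text
t 10.2 tipL mm [2.000e-01 6.920e+01 2.691e+02] rot [-3.13e+00 -2.00e-03  7.90e-02] F [-0.4 18.  -0.4] g 0.00042519227843857836 q [-0.01  0.23  1.47  0.01  1.45 -0.09]
```

{"op": "move_arm", "data": {"rows": "0 -10 0 -0.01 0 0;0 -10 -10 0 0 0;0 0 -40 0 0 0;0 0 -40 0 0 0;-60 0 -40 0 0 0;-60 0 0 0 0 0;-60 0 0 0 0 0;-60 0 0 0 0 0"}}

```text
time_s: 11.2
ee_pos: [0.2984, 0.0333, 0.4961]
eef_rot: [3.137, -0.002, 0.077]
force: [-0.5, -0.2, 0.6]
grip_width: 0.0002
```

Run:
```python
from h import *
st();tilt()
c=load('top');cv2.imwrite('pics/top4.png',cv2.resize(c['color'][175:240,185:315],None,fx=6,fy=6,interpolation=cv2.INTER_CUBIC))
s=load('scene');cv2.imwrite('pics/scene4.png',cv2.resize(s['color'][140:230,205:335],None,fx=6,fy=6,interpolation=cv2.INTER_CUBIC))
for n in('scene','top'):
    P=W2L(cloud(load(n)))*1e3
    m=(abs(P[...,0])<15)&(P[...,1]>40)&(P[...,1]<100)&(P[...,2]>268)&(P[...,2]<295)
    print(n,m.sum(),np.percentile(P[m],[2,50,98],axis=0).round(1))
    m=(abs(P[...,0])<5)&(P[...,1]>-40)&(P[...,1]<10)&(P[...,2]>250)&(P[...,2]<258)
    print('nose',m.sum(),P[m].min(0).round(1) if m.sum() else '')
```

```text
t 11.2 tipL mm [-235.9   88.2  399.1] rot [ 3.137e+00 -2.000e-03  7.700e-02] F [-0.5 -0.2  0.6] g 0.0002275067108222248 q [-0.01 -0.36  1.72 -0.    1.77 -0.09]
scene 487 481 theta 0.0018 n 0.0306 x -0.08 0.08
top 743 712 theta 0.0022 n 0.0297 x -0.08 0.08
scene 34 [[ -7.8  50.4 269.7]
 [  4.6  53.3 280.3]
 [ 11.7  58.6 287.6]]
nose 21 [ -4.5 -16.3 251.8]
top 23 [[-10.2  51.  281.1]
 [ -2.4  54.  285.4]
 [  8.5  57.  288.2]]
nose 30 [ -4.1 -14.9 250.8]
```

View pics/top4.png

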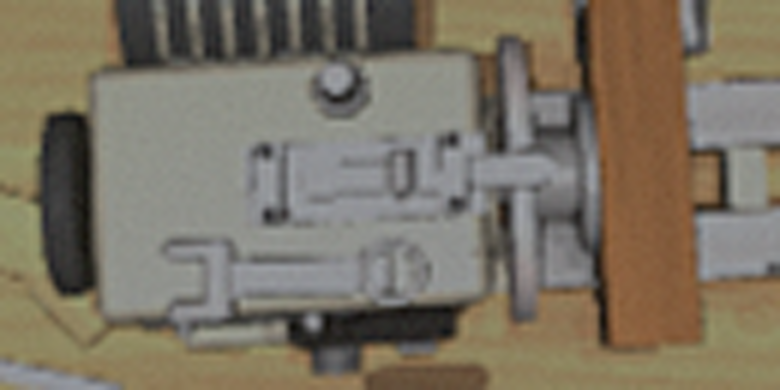

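View pics/scene4.png

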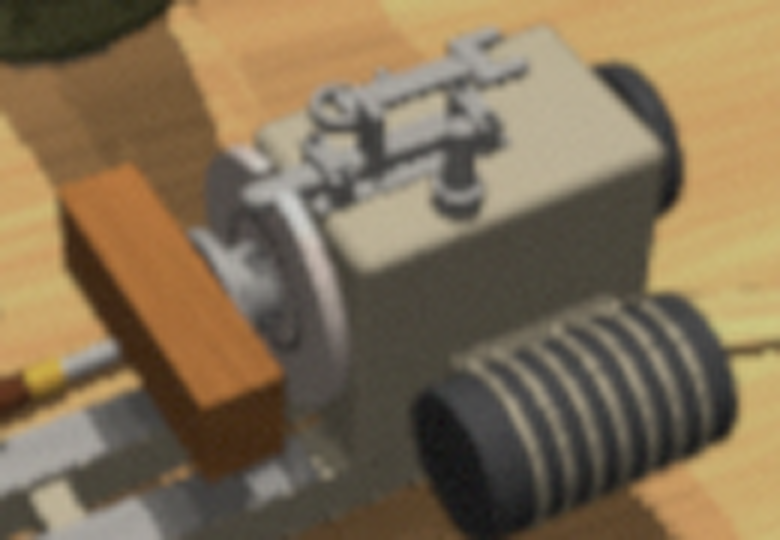

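Run:
```python
from h import *
c=load('top');s=load('scene')
for n,cam,box,ox,oy in(('top',c,(305,130,375,215),185,175),('scene',s,(400,70,440,150),205,140)):
    a=cv2.imread('pics/%s1.png'%n);b=cv2.imread('pics/%s4.png'%n)
    x0,y0,x1,y1=(325,145,358,205) if n=='top' else (404,80,432,150)
    r=cv2.matchTemplate(b,a[y0:y1,x0:x1],cv2.TM_CCOEFF_NORMED)
    pr=r.copy();
    # restrict around expected
    mk=np.zeros_like(r);mk[y0-30:y0+40,x0-100:x0+100]=1
    _,v,_,l=cv2.minMaxLoc(r*mk);print(n,'shift',l[0]-x0,l[1]-y0,v)
    for t in(.024,.026,.028,.030):
        p0=L2W([0,.082,.28]);p1=L2W([0,.082-t,.28]);print(t,((proj(cam,p1)-proj(cam,p0))*6).round(1))
a=cv2.imread('pics/top1.png')[125:230,235:515];b=cv2.imread('pics/top4.png')[125:230,235:515]
cv2.imwrite('pics/cmp.png',cv2.resize(np.vstack([a,b]),None,fx=2.8,fy=2.8))
```

```text
top shift 60 -4 0.8756027221679688
0.024 [53.7 -2.9]
0.026 [58.2 -3.2]
0.028 [62.6 -3.4]
0.03 [67.1 -3.7]
scene shift -47 18 0.9864150881767273
0.024 [-42.   15.2]
0.026 [-45.5  16.4]
0.028 [-49.   17.7]
0.03 [-52.6  19. ]
```

View pics/cmp.png

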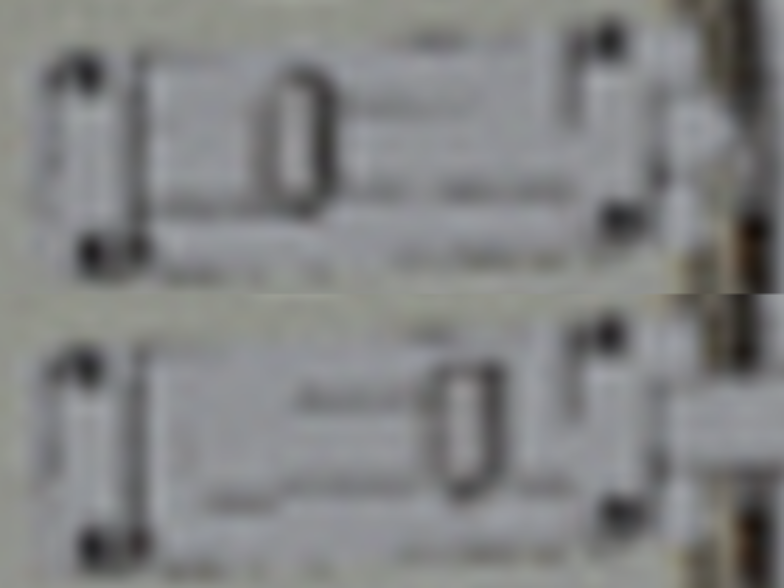

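Run:
```python
from h import *
c=load('top');s=load('scene')
f=lambda a,b,z:(W2L(onz(c,185+(a+.5)/6-.5,175+(b+.5)/6-.5,z))*1e3).round(1)
print('nose before',f(499,172,.249),'after',f(553,168,.249))
print('tab before L,R',f(235+275/2.8,175,.286),f(235+318/2.8,175,.286),'after',f(235+440/2.8,175,.286),f(235+488/2.8,175,.286))
print('keepers: rear edge, front edge',f(235+45/2.8,180,.261),f(235+140/2.8,180,.261),f(235+570/2.8,170,.261),f(235+660/2.8,170,.261))
print('disc',f(501,172,.26),f(528,172,.26))
for t in (-14,-17):print('pred nose px',((proj(c,L2W([0,t/1e3,.249]))-[185,175])*6).round(1),((proj(s,L2W([0,t/1e3,.249]))-[205,140])*6).round(1))
```

```text
nose before [-2.00e-01  1.06e+01  2.49e+02] after [  0.3 -14.4 249. ]
tab before L,R [  0.   85.5 286. ] [ -0.3  78.7 286. ] after [ -1.4  59.4 286. ] [ -1.8  51.8 286. ]
keepers: rear edge, front edge [  1.6 123.9 261. ] [  0.7 108.5 261. ] [  1.4  38.5 261. ] [  0.6  23.9 261. ]
disc [ -1.   10.1 260. ] [ -1.6  -2.2 260. ]
pred nose px [549.7 166.2] [241.7 198.6]
pred nose px [556.2 165.9] [236.3 200.6]
```

Run:
```python
from h import *
c=load('top');s=load('scene')
for n,cam,u0,v0 in(('t',c,255,190),('s',s,235,160)):
    im=cv2.resize(cam['color'][v0:v0+30,u0:u0+40],None,fx=18,fy=18,interpolation=cv2.INTER_CUBIC)
    for y,col in((13,(0,255,0)),(-14,(255,0,0)),(-17,(0,0,255))):
        p=(proj(cam,L2W([0,y/1e3,.249]))-[u0,v0]+.5)*18;cv2.circle(im,tuple(p.astype(int)),4,col,-1)
    cv2.imwrite('pics/nose_%s.png'%n,im)
```

```text
(no output)
```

View pics/nose_t.png

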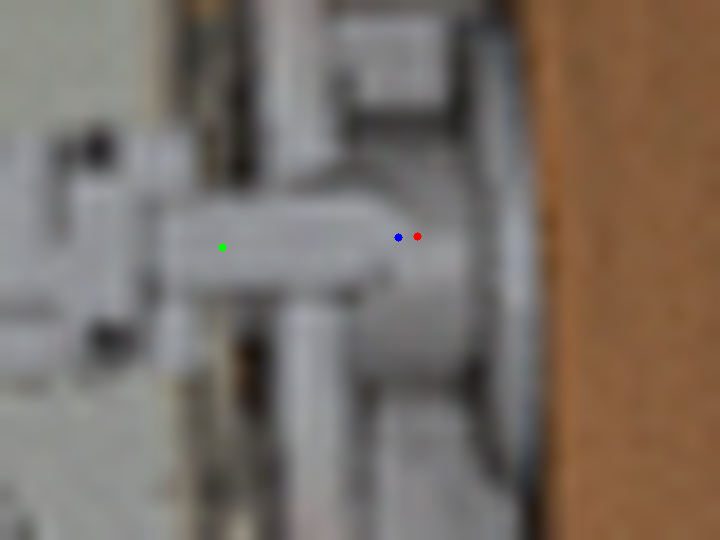

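View pics/nose_s.png

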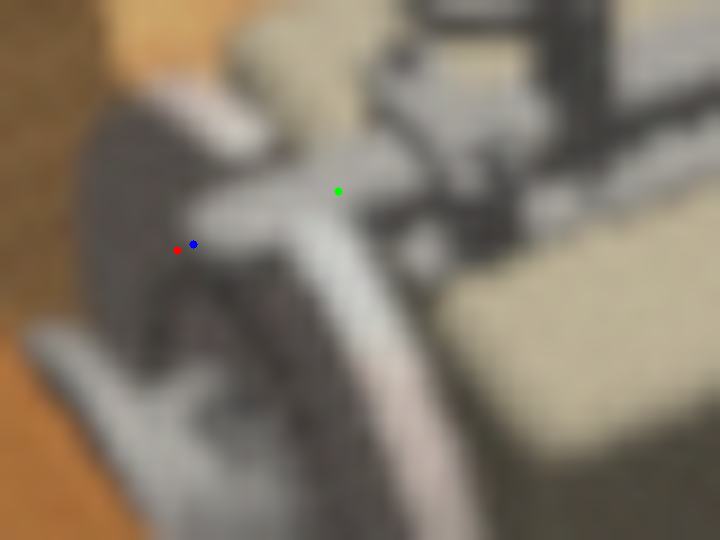

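The bar is ~27 mm in, about 3 mm short by both views. Going back to push it the rest.

{"op": "move_arm", "data": {"rows": "59 0 0 0 0 0;59 0 0 0 0 0;59 0 0 0 0 0;59 0 0 0 0 0;0 0 40 0 0 0;0 0 40 0 0 0;0 0 0 0 0 0"}}

```text
time_s: 12.18
ee_pos: [0.5433, 0.052, 0.4228]
eef_rot: [3.133, -0.018, 0.075]
force: [-0.4, -0.4, 1.0]
grip_width: 0.0003
```

Run:
```python
from h import *
st();delta([0,80,269])
```

```text
t 12.175 tipL mm [ 11.3  88.  325.8] rot [ 3.133 -0.018  0.075] F [-0.4 -0.4  1. ] g 0.00034770635493486257 q [ 0.03  0.22  1.34 -0.01  1.56 -0.04]
delta tool mm [-12.3   7.5  56.7] rotvec [ 0.009 -0.018 -0.001]
```

{"op": "move_arm", "data": {"rows": "-10 5 0 0.009 -0.018 0;0 0 0 0 0 0;0 0 20 0 0 0;0 0 20 0 0 0"}}

```text
time_s: 12.68
ee_pos: [0.5336, 0.0457, 0.3901]
eef_rot: [3.141, -0.01, 0.074]
force: [0.1, 0.5, 0.3]
grip_width: 0.0008
```

Run:
```python
from h import *
st();delta([0,80,268])
```

```text
t 12.675 tipL mm [  0.4  83.3 293.1] rot [ 3.141 -0.01   0.074] F [0.1 0.5 0.3] g 0.0007781070465068091 q [ 0.02  0.21  1.43  0.    1.49 -0.06]
delta tool mm [-0.6  3.3 25.1] rotvec [ 0.    -0.01  -0.001]
```

{"op": "move_arm", "data": {"rows": "0 0 15 0 -0.01 0;0 0 8 0 0 0;0 0 0 0 0 0;0 4 0 0 0 0;0 4 0 0 0 0;0 2 0 0 0 0;0 2 0 0 0 0"}}

```text
time_s: 13.55
ee_pos: [0.535, 0.0328, 0.3696]
eef_rot: [3.141, -0.004, 0.074]
force: [-0.1, 0.5, 0.2]
grip_width: 0.0002
```

Run:
```python
from h import *
st()
```

```text
t 13.55 tipL mm [2.000e-01 7.020e+01 2.726e+02] rot [ 3.141 -0.004  0.074] F [-0.1  0.5  0.2] g 0.0002163354992846256 q [-0.01  0.22  1.46 -0.    1.45 -0.08]
```

{"op": "move_arm", "data": {"rows": "0 2 0 0 0 0;0 2 0 0 0 0"}}

```text
time_s: 13.8
ee_pos: [0.5351, 0.031, 0.3697]
eef_rot: [-3.136, -0.005, 0.076]
force: [-2.3, 17.8, 1.0]
grip_width: 0.0002
```

Run:
```python
from h import *
st()
```

```text
t 13.8 tipL mm [2.000e-01 6.910e+01 2.727e+02] rot [-3.136 -0.005  0.076] F [-2.3 17.8  1. ] g 0.000231018359788262 q [-0.01  0.22  1.46  0.01  1.45 -0.09]
```

{"op": "move_arm", "data": {"rows": "0 -10 0 -0.006 0 0;0 -5 -10 0 0 0;0 0 -40 0 0 0;0 0 -40 0 0 0;-60 0 -40 0 0 0;-60 0 0 0 0 0;-60 0 0 0 0 0;-60 0 0 0 0 0"}}

```text
time_s: 14.8
ee_pos: [0.2982, 0.0293, 0.4989]
eef_rot: [3.139, -0.004, 0.076]
force: [-0.8, -0.4, 0.8]
grip_width: 0.0005
```

Run:
```python
from h import *
from scipy.stats import binned_statistic as bs
st();tilt()
A=[];S=[]
for i in range(8):
    c=snap('top');s=snap('scene');A.append(W2L(cloud(c))*1e3);S.append(W2L(cloud(s))*1e3)
for nm,X in(('top',A),('scene',S)):
    P=np.median(X,0)
    for lo,hi,hw in((62,130,4),(-30,20,4)):
        m=(abs(P[...,0])<hw)&(P[...,1]>lo)&(P[...,1]<hi)
        q=P[m];q=q[q[:,1].argsort()];print(nm,[(round(float(a),1),round(float(b),1)) for _,a,b in q])
for n,cam,u0,v0 in(('t',c,215,190),('s',s,250,140)):
    cv2.imwrite('pics/tail_%s.png'%n,cv2.resize(cam['color'][v0:v0+30,u0:u0+50],None,fx=15,fy=15,interpolation=cv2.INTER_CUBIC))
```

```text
t 14.8 tipL mm [-236.2   84.4  401.9] rot [ 3.139 -0.004  0.076] F [-0.8 -0.4  0.8] g 0.000517467757692542 q [-0.02 -0.36  1.72 -0.    1.78 -0.1 ]
scene 497 488 theta 0.0017 n 0.0306 x -0.08 0.079
top 736 702 theta -0.0015 n 0.0295 x -0.08 0.08
top [(62.3, 254.9), (62.4, 254.8), (62.6, 254.5), (65.1, 253.7), (65.2, 253.3), (65.4, 252.8), (67.8, 253.0), (67.9, 254.1), (68.1, 254.1), (70.6, 254.0), (70.7, 254.0), (70.9, 252.2), (73.3, 253.8), (73.5, 252.7), (73.6, 254.5), (76.1, 253.7), (76.2, 255.0), (76.4, 252.9), (78.8, 253.4), (79.0, 253.4), (79.1, 252.3), (81.5, 255.6), (81.7, 252.7), (81.8, 253.5), (84.5, 253.2), (84.6, 254.0), (87.2, 253.4), (87.4, 252.6), (87.5, 253.9), (89.9, 254.1), (90.0, 254.0), (90.2, 253.5), (92.6, 255.1), (92.8, 253.7), (92.9, 254.0), (95.4, 254.3), (95.6, 253.3), (95.7, 252.6), (98.1, 254.7), (98.3, 253.3), (98.4, 254.6), (101.3, 245.6), (101.6, 242.5), (101.7, 243.7), (104.2, 243.7), (104.3, 244.6), (104.5, 243.0), (107.0, 243.9), (107.1, 244.8), (107.2, 244.3), (109.8, 245.7), (109.8, 243.3), (110.0, 244.4), (111.5, 259.5), (111.6, 259.9), (111.7, 260
[... 1583 characters left out ...]
12.4), (-15.6, 255.6), (-15.6, 251.3), (-15.1, 245.9), (-13.8, 256.0), (-13.6, 248.5), (-13.2, 212.7), (-12.1, 253.7), (-11.3, 212.6), (-10.7, 254.9), (-10.2, 211.8), (-9.7, 254.0), (-8.6, 212.6), (-8.1, 254.9), (-7.4, 211.5), (-6.0, 212.9), (-5.4, 254.6), (-4.9, 228.0), (-4.9, 140.8), (-4.5, 146.6), (-4.4, 213.7), (-4.3, 151.0), (-4.3, 222.1), (-4.2, 141.0), (-4.1, 217.4), (-4.1, 155.1), (-4.0, 230.4), (-4.0, 218.7), (-3.4, 254.6), (-3.1, 238.4), (-2.7, 254.6), (-1.0, 255.1), (-0.1, 254.5), (2.1, 254.1), (3.2, 253.1), (4.4, 254.7), (6.1, 255.4), (7.5, 253.7), (9.3, 254.2), (11.6, 254.8), (13.6, 254.9), (14.1, 255.2), (16.0, 255.3), (16.9, 254.6), (17.0, 233.7), (17.0, 237.8), (19.0, 254.7)]
```

View pics/tail_t.png

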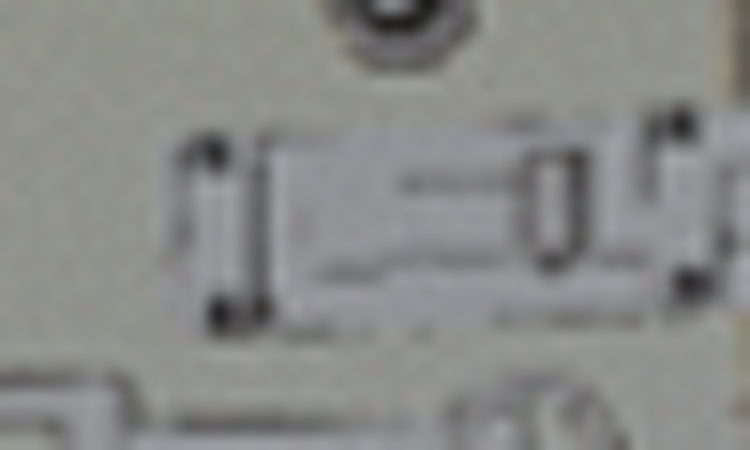

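View pics/tail_s.png

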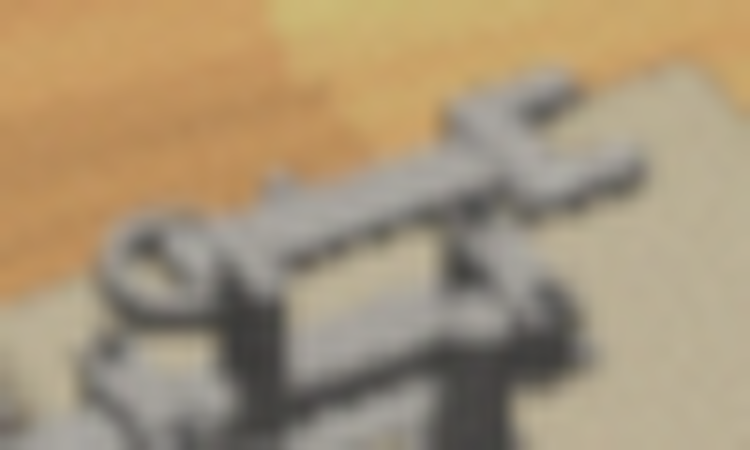

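Run:
```python
from h import *
c=load('top');b=cv2.resize(c['color'],(800,600),interpolation=cv2.INTER_CUBIC);a=cv2.imread('pics/top0.png')
cv2.imwrite('pics/fin.png',b)
for nm,(x0,y0,x1,y1) in dict(spanner=(330,335,395,352),centre=(365,285,390,305),tray=(435,238,475,275),bowl=(500,220,570,280),block=(590,355,640,420),gouge=(480,370,580,395),stick=(210,300,300,345)).items():
    r=cv2.matchTemplate(b,a[y0:y1,x0:x1],cv2.TM_CCOEFF_NORMED);_,v,_,l=cv2.minMaxLoc(r);print(nm,l[0]-x0,l[1]-y0,round(v,2))
```

```text
spanner 0 0 0.99
centre 0 0 1.0
tray 0 0 0.87
bowl 0 0 1.0
block 0 0 1.0
gouge 0 0 1.0
stick 0 0 0.98
```

View pics/fin.png

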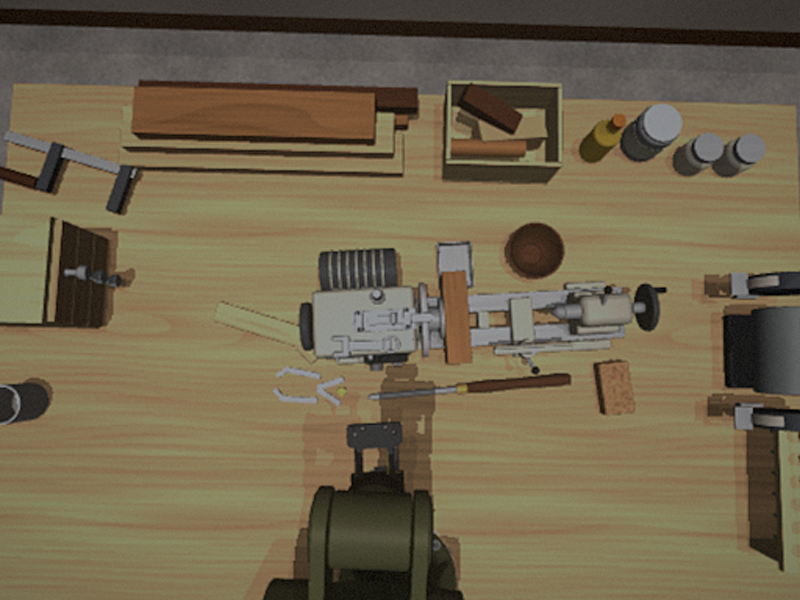

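```bash
python3 -c "
from station import ctrl
print(ctrl.hand_in())"
```

```text
the job is handed in; nothing more can be done
None
```

The spindle is locked and the job is handed in. I pressed the blank's raised end down from about 0.59 rad to level with closed fingertips. Then I pushed the lock bar by its tab through the slot until it stopped.

**Blank:** The last depth fits read +0.002 rad (scene) and -0.002 rad (top), so it lies level.

**Lock bar:** Sliding took about 3 N, then the bar stopped hard at about 18 N. A second push stopped in the same place. In the top depth map the bar runs from about lathe y -16 to +100, against -17 to +99 for fully home.

**Disagreement:** Comparing pictures before and after, the tab moved only about 27 mm, not 30. The nose in the first picture suggests the bar started about 2–3 mm forward, which would explain it. I took the hard stop and the bar's end positions as proof that it is home; I did not confirm the exact travel.

**Surroundings:** The spanner, drive centre, tray, bowl, sanding block, gouge and push stick had not shifted in the top picture. I checked the calipers only by eye. The hand finished clear, above the bench in front of the lathe, with the force reading near zero.

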